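# Refit the filter disc in the vacuum dust trap

### The job

Put the round filter disc back into the open dust trap: slip its edge under the fixed lip first, then level it until it lies flat and fully down on the seat, and let go of it. Then close the trap by lowering its hinged cover gently all the way down onto the rim.

Things in the scene. Friction and masses are not known exactly. Their poses are not given: they have to be found in the camera images.
- filter_disc: Loose filter disc: flat grey porous plate in a steel rim, 84 mm across, 10 mm thick, about 0.25 kg, with a dark round pull knob in the middle of its upper face (22 mm across with a thin 27 mm top flange, knob top 40 mm above the disc's underside). Origin: centre of its underside, z up through the knob. Starts lying flat on the worktop, knob up.
- dust_trap: Grey cast pot fixed to the worktop, 140 mm across, rim face at z = 70 mm; a steel lip is screwed on the front of the rim and two flanged hose stubs stick out low at the back, to 100 mm from the centre. Origin: centre of its underside, z up; x points from the centre toward the hinge at its back, so its front (the lip's side) is at -x.
- seat (a point): Centre of the flat perforated seat at the bottom of the round counterbore in the trap's top; axes as the trap's. The seat is 54 mm above the worktop and 16 mm below the rim face; the bore is 89 mm across, 2.5 mm of play all round the disc. A seated disc's origin lies here.
- lip (a point): Middle of the lower inner edge of the fixed steel lip; axes as the trap's. Lip 44 mm wide (along y), 5 mm thick, underside level with the rim, 6 mm above a seated disc's top; its straight inner edge is 33.5 mm in front of the bore's centre, so it overhangs the front of the bore by 11 mm: a disc held flat cannot pass it. Its outer end is screwed to the rim.
- trap_cover (a joint): Angle of the hinged cover, rad: 0 = closed on the rim (its stop), 1.8 = open stop, a little past upright; starts near 1.7. The cover is an aluminium cap 132 mm across, 38 mm high, 0.3 kg, hollow below so that the disc's knob fits under it. Its stiff friction hinge (about 0.4 N m) keeps it at whatever angle it is left.
- cover_hinge (a point): Middle of the cover's hinge axis, which runs along the trap's y axis: 78 mm behind the trap's centre (toward +x) and 78 mm above the worktop; axes as the trap's.
- cover_handle (a point): Middle of the cover's handle, a dark round bar 11 mm thick and 80 mm long, parallel to the hinge axis, held 32 mm off the cap's front wall by a leg at each end. With the cover closed it lies 176 mm in front of the hinge axis (98 mm in front of the trap's centre) and 10 mm above that axis; it turns with the cover.
Mind the look-alikes: they are no part of the job. What is shaped like the filter_disc but red is not meant.

How it is judged:
By the outcome, as a careful person would: the job done as asked, in the order asked, and still so for the second after the job is handed in, with the robot touching nothing.
It also fails if it takes over 61 s, if anything falls off the work surface, if the arm or the gripper's body presses on something with over 40 N, if the wrist force passes 120 N, or if a joint passes its speed limit or range.

### The arm

A 7-joint arm with a two-finger parallel gripper is mounted at the origin on a cart in front of the work surface, level with it; the furniture and walls round the work are solid. World frame = base frame: x ahead of the robot, y to its left, z up, the work surface at z = 0. Lengths are in m, angles in rad, forces in N, time in s.
With the tool pointing down it reaches from about 0.425 to 0.925 m from the base axis. Payload 6.8 kg.
Tool frame: the origin (TCP) lies at the very end of the fingers, on their centre line; the grasp point (between the pads) lies 19 mm behind it; z points along the fingers, y is the line along which they close (so a half turn about z gives the same grasp; the last joint's range is limited). The gripper opens to 85 mm and grips with 20 to 120 N. Pads are 22 mm wide; open, the fingers measure 114 mm over their backs; the gripper's body (76 mm by 85 mm) begins 54 mm behind the grasp point. The pads swing forward as they close: fully open they stand 13 mm farther back than shut.
Start: joints at [-1.45, 0.477, 0.022, 1.555, -0.011, 1.109, -0.083], TCP at [0.153, 0.657, 0.231] pointing down, gripper open.
Joint ranges: [-2.96, 2.96], [-0.34, 2.1], [-1.41, 1.46], [0.24, 2.44], [-1.37, 4.51], [0.17, 1.92], [-2.96, 2.96]. Speed limits (rad/s): [2.39, 2.39, 3.14, 3.14, 3.14, 3.14, 3.14].

### API

Orientations are given as a rotation vector (axis times angle).
In Python, from bench import r gives the robot as it stands.
- The arm moves only by the tool play_rows, never from a script. Its argument "targets" is text: rows parted by semicolons, each of 5 numbers parted by spaces: the closure, from -1 (fully open) to 1 (shut), then the shift along the tool's x, y, z in m, then the turn about the tool's z in rad. In form: gripper dx dy dz spin; .... A call has 1 to 8 rows; each row is the pose to reach, as a shift and turn from the pose commanded when the call began, along the tool's axes at that moment; what a row does not reach only later rows make up. A row lasts 1/12 s, in which the tool goes at most 41.7 mm and 7.16 degrees, less where a joint would pass 70% of its speed; a pose out of reach is approached as far as the arm can. A call with a gripper value outside its range is refused whole. The fingers move at their own pace and stop on an object; "squeeze" is the grip in N (left out, the last holds). Time passes only in rows, so rows that repeat a pose let the fingers close. It gives the time, the measured TCP pose, the force, the opening and the grip force at its end, in the units of the state.
- r.get_obs(): the state, without advancing time (a new reading comes with each control period).
- r.grab_frame(name): name is "scene" or "top" or "wrist"; returns the picture (420x560x3 uint8, red, green, blue); there is no depth.
- r.camera_info(name): a dict with "fov_y" (degrees; the focal length in pixels is half the picture's height over the tangent of half this angle, whatever the lens; pixels are square), "cx", "cy" (the principal point, pixels), "k1" (the pictures are not rectified: a ray, as slopes to the right and down, at radius r is drawn at 1 + k1 r^2 times it, then the intrinsics apply), "position" and "rotation" of the camera in the world. Camera axes: x right, y down, z forward; pixel columns grow to the right and rows downward; lengths in m; the calibration is good to about 2 mm. A picture is of the moment at which its call begins: read the wrist's pose just before it. camera_info takes no time and is no camera call; for the wrist camera it gives the pose at the moment of the call.
- r.hand_in(): hands the job in; it is judged then, once.
The state is a dict: "clock": time; "joints": joint angles; "qvel": joint speeds; "tau": joint torques, N m; "tcp_pos": TCP position; "orientation": TCP orientation; "contact_force": force on the tool from outside, world axes, zero at the start; "moment": the same for the moment, N m; "grip_width": finger opening in m; "gripper_force": force on a finger pad.
Only numpy, scipy, OpenCV 4.12 (cv2) and the standard library are available. Lean on these libraries where they do the work, as an engineer would, in place of code of your own. Each camera call takes 0.05 s, during which the arm holds its last target. There are 200 camera calls.

## Working session

There is one attempt and no reset: what is moved stays moved. The work goes in short steps, Python scripts to look and compute and a tool call to move; the robot and the scene stay as the last step left them, time stands still between calls to the robot, and variables do not carry over. Pictures are saved under pics/ and viewed, at most 10 in all, crops included, and the job is handed in when it is done.

Besides the shell and the picture viewer there is one more tool, called after "Request:" by a JSON object that holds its "op" and its "data". play_rows: Moves the arm, as the interface text tells. Its arguments: {"type":"object","properties":{"targets":{"type":"string"},"squeeze":{"type":"number"}},"required":["targets"]}

```bash
mkdir -p pics; ls
python3 - <<'E'
from bench import r
import cv2
o=r.get_obs();print(o)
for n in("scene","top"):
    im=r.grab_frame(n);cv2.imwrite(f"pics/{n}0.png",im[:,:,::-1]);print(n,r.camera_info(n))
print(r.camera_info("wrist"))
E
```

```text
pics
{'clock': 0.0, 'joints': array([-1.45007929,  0.47782577,  0.02234175,  1.55644857, -0.01147685,
        1.10927012, -0.08313279]), 'qvel': array([-1.16371051e-03,  1.63396970e-03,  5.02155168e-04, -1.75365863e-04,
       -5.70806250e-05,  1.17245877e-03,  4.96588750e-04]), 'tau': array([-3.05893730e-05, -5.96457803e+01,  1.60773687e+00, -2.81202382e+01,
        1.24477889e-02,  9.09321418e-03, -1.57942719e-05]), 'tcp_pos': array([0.15299676, 0.65683405, 0.23030975]), 'orientation': array([-3.58639540e-01, -3.12100245e+00,  2.86326334e-03]), 'contact_force': array([ 0.90850469, -0.65611525, -0.38181431]), 'moment': array([ 0.00805116,  0.04139212, -0.02867023]), 'gripper_force': 0.0, 'grip_width': 0.08542264949042004}
scene {'fov_y': 46.87275161294811, 'cx': 275.6997409904137, 'cy': 209.50325111836636, 'k1': -0.05080373559749724, 'position': array([ 0.93436863, -0.50379461,  0.74821679]), 'rotation': array([-2.08407422, -1.37543369,  0.49704201])}
top {'fov_y': 43.73299224372657, 'cx': 288.8008808368115, 'cy': 216.8094649266892, 'k1': -0.12286840709942745, 'position': array([ 0.35047403, -0.26706606,  0.92773587]), 'rotation': array([-2.21605909,  2.16700215, -0.10858102])}
{'fov_y': 61.97124185781625, 'cx': 281.659491131698, 'cy': 206.30514221221802, 'k1': 0.002626983421949435, 'position': array([0.07547326, 0.67527361, 0.37225438]), 'rotation': array([2.25519735, 1.7923283 , 0.28285282])}
```

View pics/scene0.png

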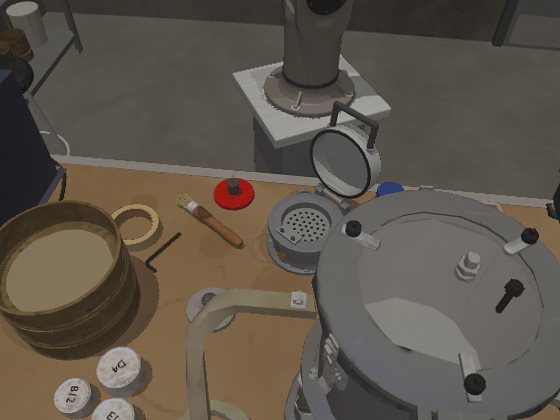

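View pics/top0.png

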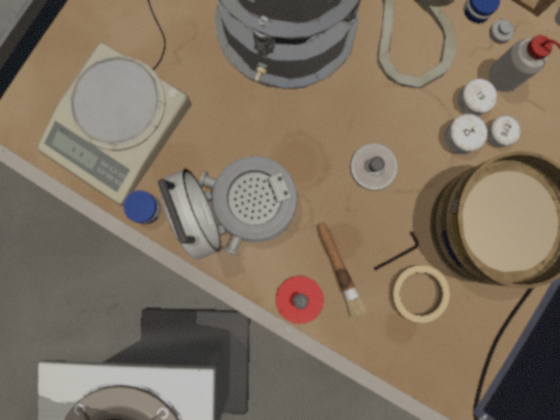

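Candidates for the disc: the grey disc with a dark knob at top (375,166) / scene (212,308), and the red look-alike at top (300,300). The balance pan and the white lids have no knob. I choose the grey one and check it in a crop.

```bash
cat > h.py <<'E'
import numpy as np, cv2
from scipy.spatial.transform import Rotation as R
def ray(ci,u,v):
    f=210/np.tan(np.radians(ci['fov_y']/2))
    d=np.array([(u-ci['cx'])/f,(v-ci['cy'])/f]);s=d.copy()
    for _ in range(20): s=d/(1+ci['k1']*(s@s))
    return R.from_rotvec(ci['rotation']).apply([s[0],s[1],1])
def at_z(ci,u,v,z):
    d=ray(ci,u,v);p=np.array(ci['position']);return p+d*(z-p[2])/d[2]
def proj(ci,P):
    f=210/np.tan(np.radians(ci['fov_y']/2))
    c=R.from_rotvec(ci['rotation']).inv().apply(np.atleast_2d(P)-ci['position'])
    s=c[:,:2]/c[:,2:];s=s*(1+ci['k1']*(s**2).sum(1,keepdims=True))
    return s*f+[ci['cx'],ci['cy']]
def to_tool(o,dw): return R.from_rotvec(o['orientation']).inv().apply(dw)
E
python3 - <<'E'
import cv2
from bench import r
from h import *
im=cv2.imread("pics/top0.png")
cv2.imwrite("pics/crop1.png",cv2.resize(im[130:270,200:400],(800,560),interpolation=cv2.INTER_CUBIC))
ci=r.camera_info("top")
for n,u,v,z in[("disc",375,166,.01),("knob",377,164,.04),("seat",255,198,.054),("lip",282,188,.075),("base?",122,410,0.0)]:print(n,at_z(ci,u,v,z))
o=r.get_obs();w=r.camera_info("wrist");print("cam in tool",to_tool(o,w['position']-o['tcp_pos']))
print(R.from_rotvec(o['orientation']).as_matrix())
E
```

```text
disc [ 0.51704632 -0.43778053  0.01      ]
knob [ 0.51521122 -0.43568103  0.04      ]
seat [ 0.44927699 -0.22734022  0.054     ]
lip [ 0.46447004 -0.27214543  0.075     ]
base? [0.07329026 0.00208071 0.        ]
cam in tool [ 7.96661366e-02  7.83243828e-05 -1.41809499e-01]
[[-9.73934055e-01  2.26831213e-01 -2.38747709e-04]
 [ 2.26831303e-01  9.73932773e-01 -1.58552299e-03]
 [-1.27121885e-04 -1.59835029e-03 -9.99998715e-01]]
```

View pics/crop1.png

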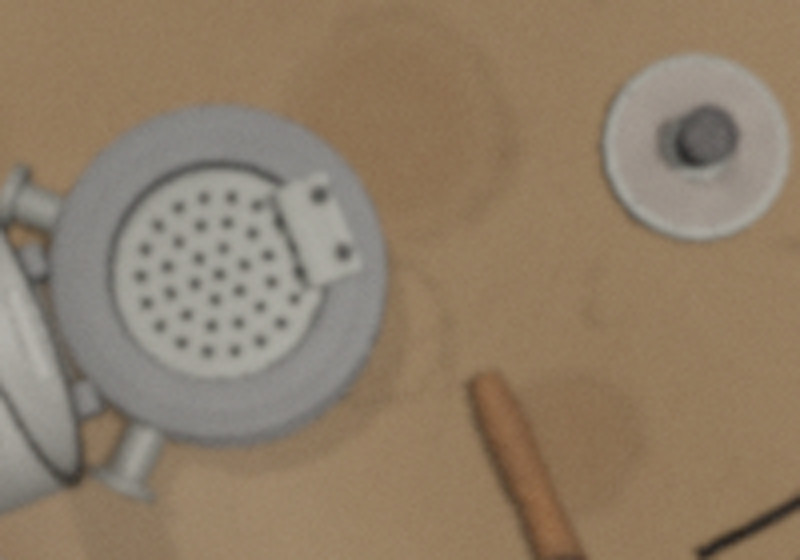

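The crop confirms the choice: grey porous plate centred at full-image (374.2,166.8), with the knob top at (377,163.3). The trap rim is centred at (255,198.2). The lip's inner edge runs from (268.7,177.5) to (275.7,201.2).

Run:
```python
from bench import r
from h import *
ci=r.camera_info("top")
c=lambda u,v,z:at_z(ci,200+u/4,130+v/4,z)
print("disc",c(697,147,.01),"knob",c(708,133,.04))
print("rim",c(220,273,.07),"seat",c(219,272,.054))
a,b=c(275,190,.072),c(303,285,.072);e=b-a;print("edge len",np.linalg.norm(e),"edge dir az",np.degrees(np.arctan2(e[1],e[0])))
a2,b2=c(327,172,.075),c(358,268,.075);e=b2-a2;print("outer az",np.degrees(np.arctan2(e[1],e[0])))
m=(a+b)/2;C=c(220,273,.07);d=C-m;print("lip",m,"dist",np.linalg.norm(d[:2]),"trap x az",np.degrees(np.arctan2(d[1],d[0])))
m2=(a2+b2)/2;d=C-m2;print("from outer az",np.degrees(np.arctan2(d[1],d[0])),np.linalg.norm(d[:2]))
```

```text
disc [ 0.51564825 -0.43643254  0.01      ] knob [ 0.51652714 -0.43567568  0.04      ]
rim [ 0.44705335 -0.22807892  0.07      ] seat [ 0.44926715 -0.22692074  0.054     ]
edge len 0.041080940873571004 edge dir az -162.30589817211384
outer az -160.9682059817163
lip [ 0.46224257 -0.25614656  0.072     ] dist 0.03191401719430397 trap x az 118.42069392513176
from outer az 114.34284016648546 0.05476326725036608
```

Request:
{"op": "play_rows", "data": {"targets": "-1 -0.288 -0.146 -0.13 1.0;-1 -0.288 -0.146 -0.13 1.0;-1 -0.288 -0.146 -0.13 1.0;-1 -0.288 -0.146 -0.13 1.0;-1 -0.288 -0.146 -0.13 1.0;-1 -0.288 -0.146 -0.13 1.0;-1 -0.288 -0.146 -0.13 1.0;-1 -0.288 -0.146 -0.13 1.0"}}

```text
clock: 0.77
tcp_pos: [0.391, 0.457, 0.3563]
orientation: [-1.819, -2.561, 0.001]
contact_force: [1.8, 0.3, -0.9]
grip_width: 0.0855
gripper_force: 0.0
```

Request:
{"op": "play_rows", "data": {"targets": "-1 -0.333 0.057 0 1.0;-1 -0.333 0.057 0 1.0;-1 -0.333 0.057 0 1.0;-1 -0.333 0.057 0 1.0;-1 -0.333 0.057 0 1.0;-1 -0.333 0.057 0 1.0;-1 -0.333 0.057 0 1.0;-1 -0.333 0.057 0 1.0"}}

```text
clock: 1.43
tcp_pos: [0.5535, 0.1661, 0.3557]
orientation: [-2.824, -1.376, 0.0]
contact_force: [0.9, -0.1, -0.5]
grip_width: 0.0855
gripper_force: 0.0
```

Request:
{"op": "play_rows", "data": {"targets": "-1 -0.245 0.19 0 1.0;-1 -0.245 0.19 0 1.0;-1 -0.245 0.19 0 1.0;-1 -0.245 0.19 0 1.0;-1 -0.245 0.19 0 1.0;-1 -0.245 0.19 0 1.0;-1 -0.245 0.19 0 1.0;-1 -0.245 0.19 0 1.0"}}

```text
clock: 2.1
tcp_pos: [0.5519, -0.1484, 0.3562]
orientation: [3.136, -0.157, 0.001]
contact_force: [-0.1, -0.6, -0.3]
grip_width: 0.0855
gripper_force: 0.0
```

Request:
{"op": "play_rows", "data": {"targets": "-1 -0.019 0.289 0.05 1.0;-1 -0.019 0.289 0.05 1.0;-1 -0.019 0.289 0.05 1.0;-1 -0.019 0.289 0.05 1.0;-1 -0.019 0.289 0.05 1.0;-1 -0.019 0.289 0.05 1.0;-1 -0.019 0.289 0.05 1.0;-1 -0.019 0.289 0.05 1.0"}}

```text
clock: 2.77
tcp_pos: [0.5033, -0.4363, 0.3044]
orientation: [2.67, -1.646, -0.003]
contact_force: [-1.7, 0.1, 0.6]
grip_width: 0.0854
gripper_force: 0.0
```

Request:
{"op": "play_rows", "data": {"targets": "-1 0 0 0.08 0.154;-1 0 0 0.08 0.154;-1 0 0 0.08 0.154;-1 0 0 0.08 0.154;-1 0 0 0.08 0.154"}}

```text
clock: 3.18
tcp_pos: [0.51, -0.4289, 0.2276]
orientation: [2.557, -1.825, 0.002]
contact_force: [0.8, -0.6, 1.4]
grip_width: 0.0858
gripper_force: 0.0
```

Run:
```python
from bench import r
from h import *
o=r.get_obs();w=r.camera_info("wrist");im=r.grab_frame("wrist");cv2.imwrite("pics/w1.png",im[:,:,::-1])
print(o['clock'],o['tcp_pos'],o['joints'],R.from_rotvec(o['orientation']).as_matrix())
import pickle;pickle.dump(w,open("w1.pkl","wb"))
```

```text
3.1833 [ 0.5100122  -0.42885012  0.22764105] [-0.06458272  0.69759036  1.07445518  1.62908078 -0.64753047  1.21151657
 -1.66060713] [[ 3.25164415e-01 -9.45657056e-01  9.14362828e-04]
 [-9.45656062e-01 -3.25165454e-01 -1.42843110e-03]
 [ 1.64812515e-03 -4.00197788e-04 -9.99998562e-01]]
```

View pics/w1.png

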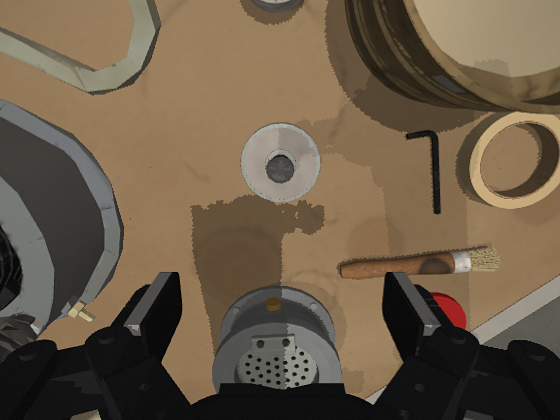

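The wrist view shows the grey disc's rim centred at (280,163) and the knob top at (280,169). The trap's lip screws are at (260,343) and (285,342), nearly parallel to the image rows, so the yaw is close to right.

Run:
```python
from bench import r
from h import *
import pickle;w=pickle.load(open("w1.pkl","rb"));o=r.get_obs()
for n,u,v,z in[("disc",280,163,.01),("knob",280,169,.04)]:
    p=at_z(w,u,v,z);print(n,p,"tool",to_tool(o,p-o['tcp_pos']))
a,b=at_z(w,260,343,.076),at_z(w,285,342,.076);print(a,b,np.degrees(np.arctan2(*(b-a)[1::-1])),np.linalg.norm(a-b))
```

```text
disc [ 0.5146917  -0.43753809  0.01      ] tool [ 0.00863684 -0.00118612  0.21844635]
knob [ 0.51455496 -0.43756812  0.04      ] tool [ 0.00870883 -0.00109175  0.18844626]
[ 0.47797323 -0.26917887  0.076     ] [ 0.45448765 -0.27856075  0.076     ] -158.22457810395397 0.025290158143693568
```

Request:
{"op": "play_rows", "data": {"targets": "-1 0.009 -0.001 0.04 0;-1 0.009 -0.001 0.08 0;-1 0.009 -0.001 0.12 0;-1 0.009 -0.001 0.15 0;-1 0.009 -0.001 0.18 0;-1 0.009 -0.001 0.2 0;-1 0.009 -0.001 0.213 0;-1 0.009 -0.001 0.213 0"}}

```text
clock: 3.9
tcp_pos: [0.5138, -0.4359, 0.0121]
orientation: [-2.557, 1.825, 0.002]
contact_force: [-0.3, 0.7, -0.2]
grip_width: 0.0855
gripper_force: 0.0
```

Request:
{"op": "play_rows", "data": {"targets": "1 0 0 0 0;1 0 0 0 0;1 0 0 0 0;1 0 0 0 0;1 0 0 0 0;1 0 0 0 0;1 0 0 0 0;1 0 0 0 0", "squeeze": 30}}

```text
clock: 4.57
tcp_pos: [0.5139, -0.4367, 0.0138]
orientation: [-2.556, 1.827, -0.002]
contact_force: [-0.4, 1.5, 5.8]
grip_width: 0.0209
gripper_force: 29.2
```

Request:
{"op": "play_rows", "data": {"targets": "1 0 0 -0.03 0;1 0 0 -0.06 0;1 0 0 -0.09 0;1 0 0 -0.12 0;1 -0.04 -0.001 -0.12 0;1 -0.08 -0.002 -0.12 -0.01;1 -0.115 -0.003 -0.12 -0.019;1 -0.15 -0.004 -0.12 -0.019"}}

```text
clock: 5.23
tcp_pos: [0.4675, -0.2913, 0.1323]
orientation: [-2.573, 1.802, 0.002]
contact_force: [1.0, 1.2, -1.8]
grip_width: 0.0209
gripper_force: 30.0
```

Request:
{"op": "play_rows", "data": {"targets": "1 -0.03 0 0 0;1 -0.055 0 0 0;1 -0.072 -0.001 0 0;1 -0.08 -0.001 0.01 0;1 -0.08 -0.001 0.015 0;1 -0.08 -0.001 0.015 0"}}

```text
clock: 5.73
tcp_pos: [0.4418, -0.2175, 0.1166]
orientation: [2.573, -1.801, -0.002]
contact_force: [-0.3, 0.1, -1.8]
grip_width: 0.0211
gripper_force: 30.1
```

Run:
```python
from bench import r
from h import *
o=r.get_obs();w=r.camera_info("wrist");im=r.grab_frame("wrist");cv2.imwrite("pics/w2.png",cv2.resize(im[:,:,::-1],(784,588)))
print(o['clock'],o['tcp_pos'],o['grip_width'],o['contact_force'],R.from_rotvec(o['orientation']).as_matrix()[:,0])
import pickle;pickle.dump((w,o),open("w2.pkl","wb"))
```

```text
5.7333 [ 0.44180796 -0.21745576  0.11663546] 0.021131275411814466 [-0.26543343  0.12757137 -1.84328492] [ 3.42144728e-01 -9.39646978e-01 -7.36526581e-04]
```

View pics/w2.png

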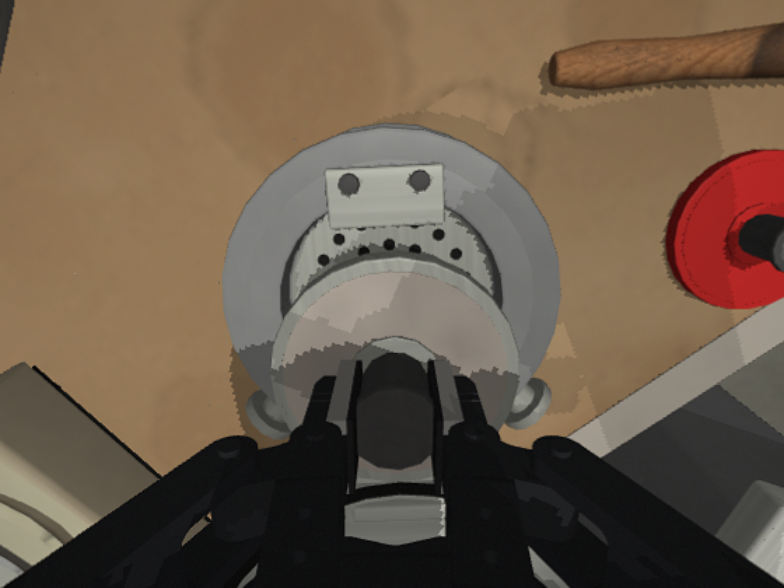

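The trap, lip and held disc are all visible in this frame, at 1.4x scale. The lip's inner edge runs (328,229) to (443,223), the screws are at (349,184) and (420,181), the rim spans x 222–561, and the disc spans x 272–520 with its front edge at (398,258).

Run:
```python
from h import *
import pickle;w,o=pickle.load(open("w2.pkl","rb"))
g=lambda u,v,z:to_tool(o,at_z(w,u/1.4,v/1.4,z)-o['tcp_pos'])*1000
np.set_printoptions(precision=1,suppress=True)
for n,u,v,z in[("lipL",328,229,.075),("lipR",443,223,.075),("outL",326,170,.075),("outR",442,164,.075),("s1",349,184,.076),("s2",420,181,.076),("rimL",222,287,.07),("rimR",561,287,.07),("rimfront",391,124,.07),("discL",272,365,.118),("discR",520,365,.118),("discfront",398,258,.113)]:print(n,g(u,v,z))
```

```text
lipL [ 43.4 -25.   41.6]
lipR [45.7 18.5 41.6]
outL [ 65.2 -24.8  41.6]
outR [67.3 17.5 41.6]
s1 [ 60.2 -16.5  40.6]
s2 [61.3  9.5 40.6]
rimL [ 18.6 -69.5  46.5]
rimR [18.7 67.6 46.7]
rimfront [81.1 -1.1 46.6]
discL [  8.1 -38.7  -1.4]
discR [ 8.1 40.1 -1.3]
discfront [41.9  1.3  3.6]
```

Request:
{"op": "play_rows", "data": {"targets": "1 -0.0015 -0.002 0 -0.048;1 -0.0015 -0.002 0.012 -0.048;1 -0.0015 -0.002 0.024 -0.048;1 -0.0015 -0.002 0.03 -0.048;1 -0.0015 -0.002 0.033 -0.048;1 -0.0015 -0.002 0.035 -0.048;1 -0.0015 -0.002 0.035 -0.048", "squeeze": 20}}

```text
clock: 6.37
tcp_pos: [0.4435, -0.2171, 0.0834]
orientation: [2.614, -1.742, 0.001]
contact_force: [-2.6, -0.7, 4.2]
grip_width: 0.0212
gripper_force: 30.6
```

Request:
{"op": "play_rows", "data": {"targets": "1 0 0 0.001 0;1 0 0 0.002 0;1 0 0 0.003 0;1 0 0 0.004 0;1 0 0 0.005 0;1 0 0 0.006 0;1 0 0 0.006 0", "squeeze": 20}}

```text
clock: 6.95
tcp_pos: [0.445, -0.2205, 0.0796]
orientation: [2.611, -1.744, 0.012]
contact_force: [-3.4, -4.8, 17.6]
grip_width: 0.021
gripper_force: 33.9
```

Run:
```python
from bench import r
from h import *
o=r.get_obs();w=r.camera_info("wrist");im=r.grab_frame("wrist");cv2.imwrite("pics/w3.png",cv2.resize(im[60:360,130:430,::-1],(600,600)))
print(o['clock'],o['tcp_pos'],o['grip_width'],o['contact_force'],o['moment'],o['gripper_force'])
```

```text
6.95 [ 0.44500553 -0.22045312  0.07960836] 0.02097447578915729 [-3.37156939 -4.84326978 17.58706939] [-0.96461296  0.83281258 -0.01607552] 33.88664782047272
```

View pics/w3.png

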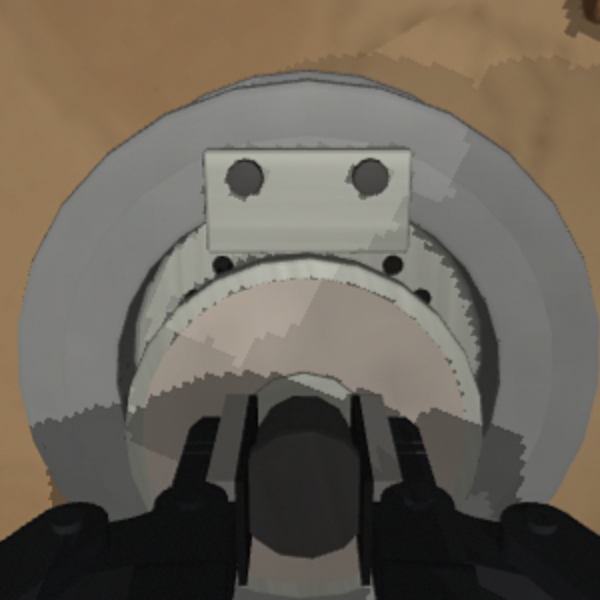

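The disc is centred on the lip and tilting only stiffly in the grip. Its centre lies in front of the rim chord it rests on, so loosening the fingers slightly should let the front drop into the bore by its own weight. Then I'll regrip.

Request:
{"op": "play_rows", "data": {"targets": "1 0 0 -0.003 0;1 0 0 -0.006 0;0.3 0 0 -0.006 0;0.3 0 0 -0.006 0;0.3 0 0 -0.006 0;0.3 0 0 -0.006 0;0.3 0 0 -0.006 0;0.3 0 0 -0.006 0"}}

```text
clock: 7.67
tcp_pos: [0.4436, -0.2155, 0.0827]
orientation: [2.616, -1.74, -0.0]
contact_force: [0.7, -0.5, 0.6]
grip_width: 0.0301
gripper_force: 0.0
```

Run:
```python
from bench import r
from h import *
o=r.get_obs();w=r.camera_info("wrist");im=r.grab_frame("wrist");s=r.grab_frame("scene")
a=cv2.resize(im[100:400,140:420,::-1],(420,450));b=cv2.resize(s[90:290,250:400,::-1],(338,450));cv2.imwrite("pics/w4.png",np.hstack([a,b]))
print(o['clock'],o['tcp_pos'],o['grip_width'],o['contact_force'],o['moment'],o['gripper_force'])
```

```text
7.6667 [ 0.44358048 -0.21551579  0.08266768] 0.03009932379151408 [ 0.72516275 -0.53199793  0.56915806] [ 0.02924037 -0.00121082 -0.00146364] 0.0
```

View pics/w4.png

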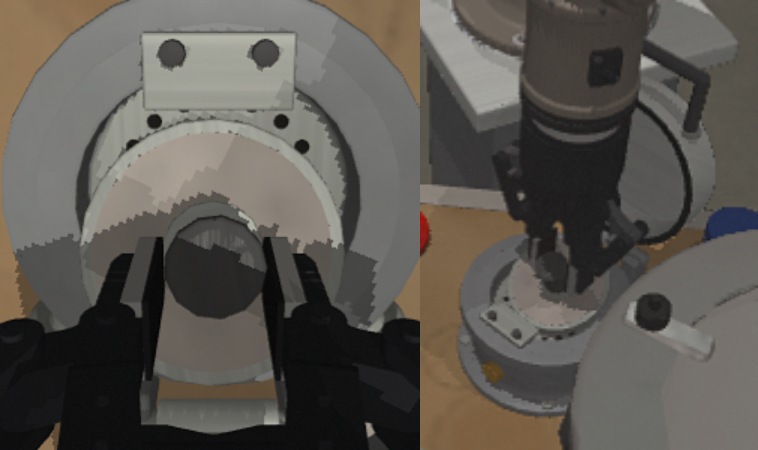

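Both views show the front edge dropped into the bore just behind the lip, with the knob leaning forward. Now I'll regrip and slide the front edge under the lip.

Request:
{"op": "play_rows", "data": {"targets": "1 0 0 0 0;1 0 0 0 0;1 0 0 0 0;1 0.003 0 0 0;1 0.006 0 0 0;1 0.009 0 0 0;1 0.011 0 0 0;1 0.011 0 0 0", "squeeze": 20}}

```text
clock: 8.43
tcp_pos: [0.4481, -0.2264, 0.0828]
orientation: [2.615, -1.741, 0.001]
contact_force: [0.4, -0.1, -1.4]
grip_width: 0.0207
gripper_force: 20.3
```

Run:
```python
from bench import r
from h import *
o=r.get_obs();w=r.camera_info("wrist");im=r.grab_frame("wrist");s=r.grab_frame("scene")
a=cv2.resize(im[100:400,140:420,::-1],(420,450));b=cv2.resize(s[90:290,250:400,::-1],(338,450));cv2.imwrite("pics/w5.png",np.hstack([a,b]))
print(o['clock'],o['tcp_pos'],o['grip_width'],o['contact_force'],o['moment'],o['gripper_force'])
```

```text
8.4333 [ 0.44814519 -0.22642617  0.08279476] 0.020707040408568557 [ 0.37395641 -0.13011018 -1.39439514] [-0.03988633 -0.02251158 -0.06000315] 20.256553888320923
```

View pics/w5.png

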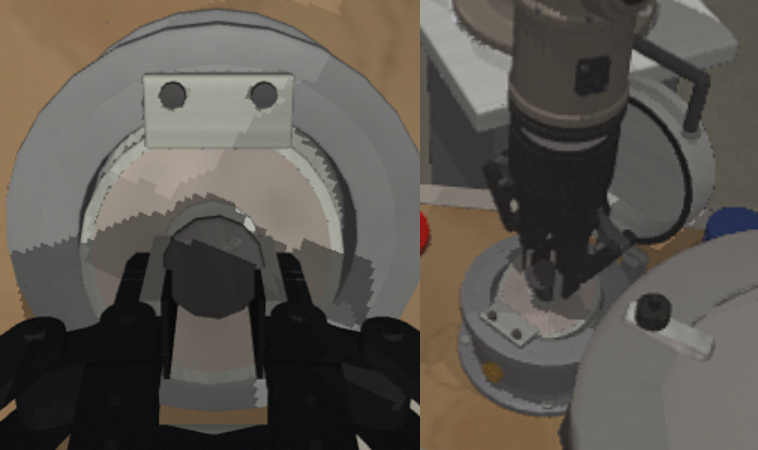

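The front edge is now under the lip and the rear is still high. I'll slide it a little more, then loosen so the rear drops.

Request:
{"op": "play_rows", "data": {"targets": "1 0.002 0.001 0 0;1 0.004 0.001 0 0;1 0.005 0.001 0 0;1 0.005 0.001 0 0;0.3 0.005 0.001 0 0;0.3 0.005 0.001 0 0;0.3 0.005 0.001 0 0;0.3 0.005 0.001 0 0"}}

```text
clock: 9.2
tcp_pos: [0.4491, -0.231, 0.083]
orientation: [2.615, -1.74, 0.001]
contact_force: [0.0, -0.5, 0.4]
grip_width: 0.0301
gripper_force: 0.0
```

Run:
```python
from bench import r
from h import *
o=r.get_obs();w=r.camera_info("wrist");im=r.grab_frame("wrist");s=r.grab_frame("scene")
a=cv2.resize(im[100:400,140:420,::-1],(420,450));b=cv2.resize(s[90:290,250:400,::-1],(338,450));cv2.imwrite("pics/w6.png",np.hstack([a,b]))
print(o['clock'],o['tcp_pos'],o['grip_width'],o['contact_force'],o['moment'],o['gripper_force'])
```

```text
9.2 [ 0.44913365 -0.23099662  0.08295094] 0.03013882304832486 [ 0.00242346 -0.47849984  0.36758812] [0.06280317 0.02041786 0.02800305] 0.0
```

View pics/w6.png

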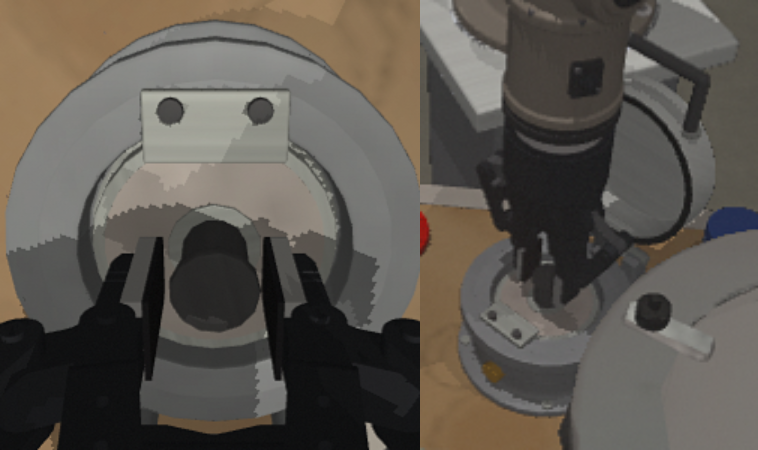

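The disc has dropped level in the bore with its front under the lip. I'll check seating by lowering shut fingers onto the knob top, which should be at z = 94 mm.

Request:
{"op": "play_rows", "data": {"targets": "0.1 0 0 0 0;0.1 -0.002 0 -0.02 0;0.1 -0.004 0 -0.04 0;1 -0.004 0 -0.04 0;1 -0.004 0 -0.04 0;1 -0.004 0 -0.04 0;1 -0.004 0 -0.04 0;1 -0.004 0 -0.04 0"}}

```text
clock: 9.97
tcp_pos: [0.4469, -0.2269, 0.1221]
orientation: [2.615, -1.74, -0.002]
contact_force: [-1.4, -0.1, -0.1]
grip_width: 0.0001
gripper_force: 0.0
```

Request:
{"op": "play_rows", "data": {"targets": "1 0 0 0.01 0;1 0 0 0.018 0;1 0 0 0.023 0;1 0 0 0.026 0;1 0 0 0.028 0;1 0 0 0.03 0;1 0 0 0.032 0;1 0 0 0.032 0"}}

```text
clock: 10.63
tcp_pos: [0.4469, -0.227, 0.0939]
orientation: [-2.61, 1.739, 0.004]
contact_force: [-13.3, 12.7, 52.5]
grip_width: 0.0002
gripper_force: 26.2
```

z = 93.9 mm at contact, so the disc is fully seated. I'll back off and locate the handle by projecting its model into the first scene picture, where the bar ran from about (336,104) to (375,124).

Request:
{"op": "play_rows", "data": {"targets": "1 0 0 -0.03 0;1 0.03 0 -0.06 0;1 0.06 0 -0.1 0;1 0.06 0 -0.14 -0.1;1 0.06 0 -0.18 -0.2;1 0.06 0 -0.22 -0.3;1 0.06 0 -0.25 -0.4;1 0.06 0 -0.25 -0.5"}}

```text
clock: 11.3
tcp_pos: [0.4725, -0.2854, 0.3472]
orientation: [2.966, -1.033, 0.016]
contact_force: [1.2, -1.7, 0.8]
grip_width: 0.0002
gripper_force: 0.0
```

Run:
```python
from bench import r
from h import *
np.set_printoptions(precision=4,suppress=True)
c=np.array([.4468,-.2275,0]);
az=np.radians(112.5);u=np.array([np.cos(az),np.sin(az),0]);v=np.array([-u[1],u[0],0])
for th in(1.6,1.65,1.7,1.75):
    h=c+u*(.078-.176*np.cos(th)+.010*np.sin(th))+[0,0,.078+.176*np.sin(th)+.010*np.cos(th)]
    print(th,h,proj(r.camera_info("scene"),[h-.04*v,h+.04*v]).ravel(),proj(r.camera_info("top"),[h-.04*v,h+.04*v]).ravel())
o=r.get_obs();print(o['clock'],o['tcp_pos'],o['joints'],o['contact_force'])
im=cv2.imread("pics/scene0.png")[80:200,290:410];t=cv2.imread("pics/top0.png")[150:270,145:265]
cv2.imwrite("pics/hd.png",np.hstack([cv2.resize(im,(400,400)),cv2.resize(t,(400,400))]))
```

```text
1.6 [ 0.4112 -0.1415  0.2536] [369.2296 128.4012 330.4383 106.2877] [170.901  179.7528 192.1974 237.0735]
1.65 [ 0.4078 -0.1334  0.2527] [372.4321 126.3698 333.7449 104.4808] [164.7932 182.2814 185.9972 239.5461]
1.7 [ 0.4045 -0.1253  0.2512] [375.5256 124.595  336.9604 102.9242] [158.8252 184.8338 179.9247 242.004 ]
1.75 [ 0.4012 -0.1174  0.2494] [378.5012 123.0778 340.0752 101.6184] [153.0229 187.3984 174.0062 244.4363]
11.3 [ 0.4725 -0.2854  0.3472] [-0.5076  0.3277  1.2124  1.7572 -0.3237  1.2709 -1.4591] [ 1.2394 -1.669   0.8211]
```

View pics/hd.png

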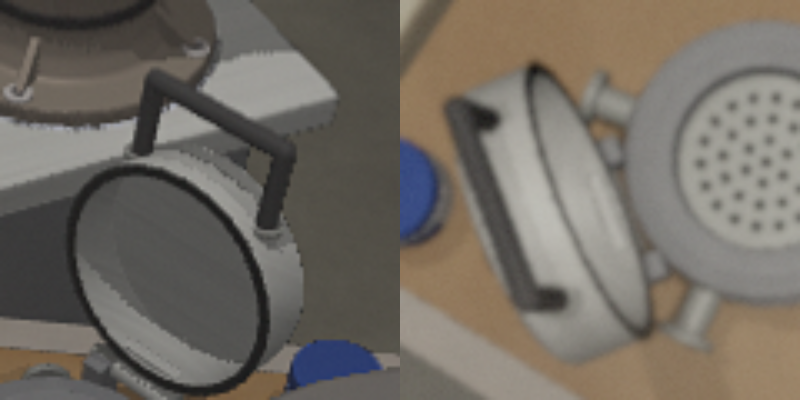

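Request:
{"op": "play_rows", "data": {"targets": "-1 -0.033 -0.018 0 -0.125;-1 -0.066 -0.036 0 -0.25;-1 -0.1 -0.054 0 -0.375;-1 -0.132 -0.071 0 -0.5;-1 -0.132 -0.071 0 -0.625;-1 -0.132 -0.071 0 -0.75;-1 -0.132 -0.071 0 -0.875;-1 -0.132 -0.071 0 -1.0"}}

```text
clock: 11.97
tcp_pos: [0.4115, -0.144, 0.3406]
orientation: [-3.124, -0.314, -0.0]
contact_force: [0.2, -0.5, 0.3]
grip_width: 0.0854
gripper_force: 0.0
```

Request:
{"op": "play_rows", "data": {"targets": "-1 0 0 0 -0.068;-1 0 0 0 -0.068;-1 0 0 0 -0.068"}}

```text
clock: 12.22
tcp_pos: [0.4116, -0.1446, 0.3407]
orientation: [-3.114, -0.404, 0.001]
contact_force: [-1.0, -0.1, -0.9]
grip_width: 0.0853
gripper_force: 0.0
```

Run:
```python
from bench import r
from h import *
np.set_printoptions(precision=4,suppress=True)
o=r.get_obs();print(o['clock'],o['tcp_pos'],o['joints'],o['grip_width']);print(R.from_rotvec(o['orientation']).as_matrix())
print(to_tool(o,np.array([.4135,-.147,.226])-o['tcp_pos']))
```

```text
12.2167 [ 0.4116 -0.1446  0.3407] [-1.0981 -0.2779  1.1175  1.989   0.2586  1.2866 -1.3829] 0.08525271662366168
[[ 0.9668  0.2554 -0.0005]
 [ 0.2554 -0.9668  0.0012]
 [-0.0002 -0.0013 -1.    ]]
[0.0012 0.003  0.1147]
```

Request:
{"op": "play_rows", "data": {"targets": "-1 0.001 0.003 0.01 -0.125;-1 0.001 0.003 0.02 -0.134;-1 0.001 0.003 0.045 -0.134;-1 0.001 0.003 0.07 -0.134;-1 0.001 0.003 0.095 -0.134;-1 0.001 0.003 0.11 -0.134;-1 0.001 0.003 0.115 -0.134;-1 0.001 0.003 0.115 -0.134"}}

```text
clock: 12.88
tcp_pos: [0.4077, -0.1451, 0.2289]
orientation: [3.08, 0.614, 0.003]
contact_force: [-0.5, 0.3, 0.8]
grip_width: 0.0855
gripper_force: 0.0
```

Run:
```python
from bench import r
from h import *
np.set_printoptions(precision=4,suppress=True)
o=r.get_obs();print(o['clock'],o['tcp_pos'],o['joints'],o['contact_force']);print(R.from_rotvec(o['orientation']).as_matrix())
```

```text
12.8833 [ 0.4077 -0.1451  0.2289] [-1.4125 -0.3359  1.4548  2.1587  0.3863  1.0547 -1.339 ] [-0.4732  0.3333  0.7529]
[[ 0.9235  0.3837  0.0019]
 [ 0.3837 -0.9235 -0.0004]
 [ 0.0016  0.0011 -1.    ]]
```

Request:
{"op": "play_rows", "data": {"targets": "-1 0 0.01 0 0;-1 0 0.02 0 0;-1 0 0.03 0 0;-1 0 0.04 0 0;-1 0 0.05 0 0;-1 0 0.06 0 0;-1 0 0.06 0 0"}}

```text
clock: 13.47
tcp_pos: [0.4098, -0.1925, 0.2468]
orientation: [3.067, 0.609, 0.033]
contact_force: [-1.4, -2.6, 6.2]
grip_width: 0.0851
gripper_force: 2.7
```

Run:
```python
from bench import r
from h import *
np.set_printoptions(precision=4,suppress=True)
o=r.get_obs();print(o['clock'],o['tcp_pos'],o['joints'],o['contact_force']);print(R.from_rotvec(o['orientation']).as_matrix())
im=r.grab_frame("wrist");cv2.imwrite("pics/w7.png",im[:,:,::-1])
```

```text
13.4667 [ 0.4098 -0.1925  0.2468] [-1.3216 -0.3365  1.455   2.1125  0.3904  1.0768 -1.2363] [-1.3793 -2.5982  6.2264]
[[ 0.9239  0.3818  0.0234]
 [ 0.3821 -0.924  -0.0107]
 [ 0.0175  0.0188 -0.9997]]
```

The arm is folded against its joint 2 and 3 limits here. I'll lift clear of the bar, move outward, and work out how to unwind the elbow.

Request:
{"op": "play_rows", "data": {"targets": "-1 0 0 -0.03 0;-1 0 0 -0.06 0;-1 0 0 -0.09 0;-1 0.03 0.03 -0.11 0;-1 0.06 0.06 -0.11 0;-1 0.09 0.09 -0.11 0;-1 0.12 0.12 -0.11 0;-1 0.12 0.12 -0.11 0"}}

```text
clock: 14.18
tcp_pos: [0.4803, -0.2165, 0.3828]
orientation: [3.046, 0.61, 0.074]
contact_force: [-0.3, 0.0, -0.6]
grip_width: 0.0854
gripper_force: 0.0
```

```bash
cat > k.py <<'E'
import numpy as np
from scipy.spatial.transform import Rotation as R
from scipy.optimize import least_squares
def fk(q,p):
    s=p[7]
    T=R.from_euler('z',p[0]+s*q[0]);x=np.array([p[8],0,p[1]])
    for ax,sg,off in(('y',1,None),('z',s,[p[5],0,p[2]]),('y',1,None),('z',s,[p[6],0,p[3]]),('y',1,None),('z',s,[p[9],0,p[4]])):
        pass
    Rz=lambda a:R.from_euler('z',a);Ry=lambda a:R.from_euler('y',a)
    T=Rz(p[0]+s*q[0])*Ry(q[1]);x=x+Rz(p[0]+s*q[0]).apply([0,0,0])
    T=T*Rz(s*q[2]);x=x+T.apply([p[5],0,p[2]])
    T=T*Ry(q[3])*Rz(s*q[4]);x=x+T.apply([p[6],0,p[3]])
    T=T*Ry(q[5])*Rz(s*q[6]+p[10]);x=x+T.apply([p[9]*0,0,p[4]])
    return x,T
E
python3 - <<'E'
from bench import r
from k import *
np.set_printoptions(precision=4,suppress=True)
o=r.get_obs();print(o['clock'],o['tcp_pos'],o['joints'],o['contact_force'])
S=[([-1.45007929,.47782577,.02234175,1.55644857,-.01147685,1.10927012,-.08313279],[.153,.6568,.2303],R.from_rotvec([-.3586,-3.121,.0029])),
([-.06458,.69759,1.07446,1.62908,-.64753,1.21152,-1.66061],[.5100,-.4289,.2276],R.from_matrix([[.32516,-.94566,.0009],[-.94566,-.32517,-.0014],[.0016,-.0004,-1]])),
([-1.0981,-.2779,1.1175,1.989,.2586,1.2866,-1.3829],[.4116,-.1446,.3407],R.from_matrix([[.9668,.2554,-.0005],[.2554,-.9668,.0012],[-.0002,-.0013,-1]])),
([-1.4125,-.3359,1.4548,2.1587,.3863,1.0547,-1.339],[.4077,-.1451,.2289],R.from_matrix([[.9235,.3837,.0019],[.3837,-.9235,-.0004],[.0016,.0011,-1]])),
([-1.3216,-.3365,1.455,2.1125,.3904,1.0768,-1.2363],[.4098,-.1925,.2468],R.from_matrix([[.9239,.3818,.0234],[.3821,-.924,-.0107],[.0175,.0188,-.9997]])),
(o['joints'],o['tcp_pos'],R.from_rotvec(o['orientation']))]
best=None
for s in(1,-1):
  for y0 in np.arange(-3,3.1,1):
   for y7 in (0,1.57,3.14,-1.57):
    def f(v):
        p=[v[0],v[1],v[2],v[3],v[4],v[5],v[6],s,0,0,v[7]];e=[]
        for q,x,T in S:
            a,b=fk(q,p);e+=list((a-x)*3)+list((T.inv()*b).as_rotvec())
        return np.array(e)
    z=least_squares(f,[y0,.3,.4,.4,.3,0,0,y7],loss='linear')
    if best is None or z.cost<best[0]:best=(z.cost,s,z.x,f(z.x).reshape(-1,6))
print(best)
v=best[2];np.save("p.npy",[*v[:7],best[1],0,0,v[7]])
E
```

```text
14.1833 [ 0.4803 -0.2165  0.3828] [-1.394  -0.3362  1.4542  1.7893  0.3635  1.3497 -1.1856] [-0.3321  0.0368 -0.5768]
(np.float64(0.009798512111016025), -1, array([-0.0775,  0.6926,  0.5311,  0.4911,  0.7375, -0.0009, -0.0194,
        1.4933]), array([[-0.0186,  0.0523, -0.0162, -0.    ,  0.0001,  0.    ],
       [-0.0341, -0.0462, -0.057 , -0.0001,  0.0001,  0.    ],
       [-0.0364,  0.0544,  0.017 , -0.    ,  0.0001,  0.    ],
       [-0.0375,  0.0339,  0.0085, -0.0001, -0.    ,  0.0001],
       [-0.0124,  0.0179,  0.0122, -0.0013, -0.0015, -0.    ],
       [-0.0037, -0.0243,  0.0355, -0.003 , -0.0034, -0.0001]]))
```

```bash
cat > k2.py <<'E'
import numpy as np
from scipy.spatial.transform import Rotation as R
p0=np.load("p.npy");Y0,Y7=p0[0],p0[10]
Rz=lambda a:R.from_euler('z',-a);Ry=lambda a:R.from_euler('y',a)
def frames(q):
    A=R.from_euler('z',Y0)*Rz(q[0]);B=A*Ry(q[1]);C=B*Rz(q[2]);D=C*Ry(q[3]);E=D*Rz(q[4]);F=E*Ry(q[5]);G=F*Rz(q[6])*R.from_euler('z',Y7);return A,B,C,D,E,F,G
def M(q):
    f=frames(q);cols=[]
    cols=[f[0].as_matrix(),f[1].as_matrix()[:,:2],f[2].as_matrix(),f[3].as_matrix()[:,:2],f[4].as_matrix(),f[5].as_matrix()]
    return np.hstack(cols),f[6]
E
python3 - <<'E'
from bench import r
from k2 import *
import itertools
np.set_printoptions(precision=4,suppress=True)
o=r.get_obs()
S=[([-1.45007929,.47782577,.02234175,1.55644857,-.01147685,1.10927012,-.08313279],[.153,.6568,.2303]),
([-.06458,.69759,1.07446,1.62908,-.64753,1.21152,-1.66061],[.5100,-.4289,.2276]),
([-1.0981,-.2779,1.1175,1.989,.2586,1.2866,-1.3829],[.4116,-.1446,.3407]),
([-1.4125,-.3359,1.4548,2.1587,.3863,1.0547,-1.339],[.4077,-.1451,.2289]),
([-1.3216,-.3365,1.455,2.1125,.3904,1.0768,-1.2363],[.4098,-.1925,.2468]),
([-.5076,.3277,1.2124,1.7572,-.3237,1.2709,-1.4591],[.4725,-.2854,.3472]),
(o['joints'],o['tcp_pos'])]
A=np.vstack([M(q)[0] for q,_ in S]);b=np.concatenate([x for _,x in S])
names="Ax Ay Az Bx By Cx Cy Cz Dx Dy Ex Ey Ez Fx Fy Fz".split()
base=[2,7,12,15];rest=[i for i in range(16) if i not in base];res=[]
for k in(1,2,3):
  for c in itertools.combinations(rest,k):
    i=base+list(c);x=np.linalg.lstsq(A[:,i],b,rcond=None)[0];e=A[:,i]@x-b;res.append((np.sqrt((e**2).mean())*1000,[names[j] for j in i],x))
for k in(5,6,7):
    for t in sorted([t for t in res if len(t[1])==k],key=lambda t:t[0])[:4]:print(t)
E
```

```text
(np.float64(7.737904989940305), ['Az', 'Cz', 'Ez', 'Fz', 'Dx'], array([ 0.5785,  0.4829,  0.4795,  0.6174, -0.0621]))
(np.float64(9.597274671922074), ['Az', 'Cz', 'Ez', 'Fz', 'By'], array([ 0.5508,  0.5367,  0.4865,  0.5828, -0.0141]))
(np.float64(9.597274671922076), ['Az', 'Cz', 'Ez', 'Fz', 'Ay'], array([ 0.5508,  0.5367,  0.4865,  0.5828, -0.0141]))
(np.float64(9.92082021746446), ['Az', 'Cz', 'Ez', 'Fz', 'Bx'], array([ 0.5462,  0.5332,  0.502 ,  0.5696, -0.0075]))
(np.float64(7.275176131840379), ['Az', 'Cz', 'Ez', 'Fz', 'Cy', 'Dx'], array([ 0.5444,  0.4824,  0.4804,  0.5815, -0.0047, -0.0611]))
(np.float64(7.275176131840383), ['Az', 'Cz', 'Ez', 'Fz', 'Dx', 'Dy'], array([ 0.5444,  0.4824,  0.4804,  0.5815, -0.0611, -0.0047]))
(np.float64(7.296721861244709), ['Az', 'Cz', 'Ez', 'Fz', 'Dx', 'Ex'], array([ 0.4604,  0.4739,  0.4962,  0.4507, -0.0751,  0.0492]))
(np.float64(7.316255220928734), ['Az', 'Cz', 'Ez', 'Fz', 'By', 'Dx'], array([ 0.5256,  0.4905,  0.475 ,  0.5673, -0.0081, -0.0554]))
(np.float64(5.370100565301105), ['Az', 'Cz', 'Ez', 'Fz', 'Dx', 'Dy', 'Ey'], array([ 0.6064,  0.4743,  0.4774,  0.6435, -0.0699, -0.0267,  0.024 ]))
(np.float64(5.370100565301106), ['Az', 'Cz', 'Ez', 'Fz', 'Cy', 'Dx', 'Fy'], array([ 0.6064,  0.4743,  0.4774,  0.6435, -0.0267, -0.0699,  0.024 ]))
(np.float64(5.370100565301113), ['Az', 'Cz', 'Ez', 'Fz', 'Dx', 'Dy', 'Fy'], array([ 0.6064,  0.4743,  0.4774,  0.6435, -0.0699, -0.0267,  0.024 ]))
(np.float64(5.37010056530112), ['Az', 'Cz', 'Ez', 'Fz', 'Cy', 'Dx', 'Ey'], array([ 0.6064,  0.4743,  0.4774,  0.6435, -0.0267, -0.0699,  0.024 ]))
```

```bash
cat >> k2.py <<'E'
idx=[2,7,12,15,8];L=np.array([.5785,.4829,.4795,.6174,-.0621])
def fk(q):
    m,G=M(q);return m[:,idx]@L,G
def jac(q):
    x,G=fk(q);J=np.zeros((6,7));h=1e-5
    for i in range(7):
        d=np.array(q,float);d[i]+=h;y,H=fk(d);J[:3,i]=(y-x)/h;J[3:,i]=(H*G.inv()).as_rotvec()/h
    return J
lo=np.array([-2.96,-.34,-1.41,.24,-1.37,.17,-2.96])+.004;hi=np.array([2.96,2.1,1.46,2.44,4.51,1.92,2.96])-.004
def go(q,steps,lam=1e-3,n=10):
    """steps: list of (dworld xyz, world yaw change) ; pinv integration"""
    q=np.array(q,float)
    for d,a in steps:
        x0,G0=fk(q)
        N=max(n,int(np.linalg.norm(d)/.004),int(abs(a)/.02))
        for k in range(1,N+1):
            xt=x0+np.array(d)*k/N;Gt=R.from_euler('z',a*k/N)*G0
            for _ in range(2):
                x,G=fk(q);e=np.r_[xt-x,(Gt*G.inv()).as_rotvec()];J=jac(q)
                q=np.clip(q+J.T@np.linalg.solve(J@J.T+lam**2*np.eye(6),e),lo,hi)
    return q
E
python3 - <<'E'
from k2 import *
np.set_printoptions(precision=3,suppress=True)
q=[-1.45,.4778,.0223,1.5564,-.0115,1.1093,-.0831]
q=go(q,[((.247,-.207,.13),-1),((.165,-.295,0),-1),((0,-.31,0),-1),((-.05,-.289,-.05),-1),((.01,.01,-.08),-.154)]);print(q,"actual -.065 .698 1.074 1.629 -.648 1.212 -1.661")
q=[-.5076,.3277,1.2124,1.7572,-.3237,1.2709,-1.4591]
q=go(q,[((-.059,.138,0),1.0)]);print(q,"actual -1.098 -.278 1.117 1.989 .259 1.287 -1.383")
q=go(q,[((0,0,-.115),.134)]);print(q,"actual -1.41 -.336 1.455 2.159 .386 1.055 -1.339")
E
```

```text
[-0.066  0.694  1.079  1.581 -0.637  1.256 -1.691] actual -.065 .698 1.074 1.629 -.648 1.212 -1.661
[-0.858 -0.16   1.021  1.995  0.138  1.226 -1.129] actual -1.098 -.278 1.117 1.989 .259 1.287 -1.383
[-0.859  0.031  1.154  2.163 -0.045  0.961 -0.787] actual -1.41 -.336 1.455 2.159 .386 1.055 -1.339
```

```bash
cat > s.py <<'E'
from k2 import *
from bench import r
np.set_printoptions(precision=3,suppress=True)
q0=r.get_obs()['joints'];rng=np.random.default_rng(0)
x0,G0=fk(q0);az0=np.arctan2(*G0.as_matrix()[1::-1,0]);print(x0,r.get_obs()['tcp_pos'],np.degrees(az0))
goal=np.array([.425,-.165,.36]);res=[]
import time;t=time.time()
while time.time()-t<400:
    x,a=np.array([.4803,-.2165,.383]),az0;st=[];n=rng.integers(1,3)
    for i in range(n):
        w=np.array([rng.uniform(.45,.62),rng.uniform(-.3,.4),.40]);da=rng.uniform(-2.6,2.6)
        st.append((w-x,da));x=w;a+=da
    f=np.radians(22.5)+rng.choice([0,np.pi,-np.pi]);
    if abs(f-a)>3.3: continue
    st.append((goal-x,f-a));q=q0;bad=0
    for s in st:
        q=go(q,[s],n=6)
        if np.any(q<lo+.01)|np.any(q>hi-.01): bad=1;break
    if bad: continue
    m=min(np.min(q-lo),np.min(hi-q));res.append((m,q,[(s[0],s[1]) for s in st],f))
res.sort(key=lambda t:-t[0]);print(len(res))
for t in res[:4]:print(round(t[0],3),t[1],np.degrees(t[3]));[print("   ",*np.round(s[0],3),round(s[1],2)) for s in t[2]]
E
python3 s.py
```

```text
[ 0.471 -0.227  0.396] [ 0.48  -0.217  0.383] 22.7065025502553
40
0.375 [-0.704  0.039  1.061  1.83  -0.039  1.351  2.33 ] 202.5
    -0.012 0.429 0.017 -0.24
    0.087 0.092 0.0 1.08
    -0.13 -0.469 -0.04 2.29
0.373 [-0.724  0.04   1.083  1.83  -0.04   1.351  2.332] 202.5
    0.081 0.37 0.017 -1.35
    -0.032 -0.218 0.0 2.49
    -0.104 -0.101 -0.04 1.99
0.373 [-0.673  0.037  1.028  1.83  -0.036  1.351  2.327] 202.5
    0.122 -0.067 0.017 1.68
    -0.177 0.119 -0.04 1.46
0.371 [-0.642  0.035  0.996  1.83  -0.034  1.351  2.325] 202.5
    -0.023 0.415 0.017 0.36
    0.134 -0.126 0.0 1.63
    -0.165 -0.238 -0.04 1.15
```

```bash
cat > s2.py <<'E'
from k2 import *
from bench import r
np.set_printoptions(precision=3,suppress=True)
q0=r.get_obs()['joints'];x0=np.array([.4803,-.2165,.383]);goal=np.array([.425,-.165,.36])
for w in([.52,-.22,.4],[.53,-.1,.4],[.52,0,.4]):
  w=np.array(w)
  for a1 in(1.0,1.68,2.3):
    q1=go(q0,[(w-x0,a1)],n=6);q=go(q1,[(goal-w,3.138-a1)],n=6);print(w,a1,q1,q,min(np.min(q-lo),np.min(hi-q)).round(3))
    q2=go(q,[((0,0,-.125),0)]);q3=go(q2,[((.08,-.19,-.16),0)]);print("    down",q2,"closed",q3)
E
python3 s2.py
```

```text
[ 0.52 -0.22  0.4 ] 1.0 [-1.63  -0.336  1.456  1.662  0.421  1.43  -0.236] [-1.394 -0.336  1.396  1.769  0.214  1.439  2.071] 0.0
    down [-1.501 -0.336  1.456  1.986  0.277  1.189  2.048] closed [ 0.068  0.486  0.526  1.813 -0.383  0.964  2.956]
[ 0.52 -0.22  0.4 ] 1.68 [-1.707 -0.336  1.456  1.624  0.435  1.476  0.43 ] [-1.078 -0.336  1.025  1.855  0.212  1.382  2.059] 0.0
    down [-1.123 -0.297  1.164  2.08   0.208  1.112  2.105] closed [ 2.956 -0.336 -1.406  2.436  3.431  0.174 -1.187]
[ 0.52 -0.22  0.4 ] 2.3 [-1.796 -0.336  1.456  1.589  0.465  1.524  1.016] [-1.014 -0.336  0.78   1.903  0.303  1.382  1.906] 0.0
    down [-1.015 -0.297  0.864  2.136  0.313  1.109  1.911] closed [-0.354  0.367  0.886  2.057 -0.445  0.771  2.956]
[ 0.53 -0.1   0.4 ] 1.0 [-1.696 -0.336  1.456  1.72   0.361  1.399 -0.404] [-1.41  -0.336  1.434  1.813  0.281  1.421  1.981] 0.0
    down [-1.546 -0.336  1.456  2.023  0.369  1.176  1.917] closed [ 1.211  0.703 -1.092  1.859  0.732  1.038  1.974]
[ 0.53 -0.1   0.4 ] 1.68 [-1.781 -0.336  1.456  1.682  0.377  1.441  0.263] [-1.196 -0.336  1.187  1.86   0
[... 425 characters left out ...]
  1.398  1.771  0.326  1.382 -0.571] [-1.44  -0.336  1.456  1.831  0.328  1.411  1.911] 0.0
    down [-1.585 -0.336  1.456  2.04   0.427  1.171  1.825] closed [-0.236  0.571  0.844  1.885 -0.494  0.875  2.956]
[0.52 0.   0.4 ] 1.68 [-1.827 -0.336  1.456  1.732  0.319  1.411  0.125] [-1.361 -0.336  1.38   1.844  0.307  1.405  1.943] 0.0
    down [-1.517 -0.336  1.456  2.049  0.389  1.157  1.883] closed [-0.091  0.543  0.711  1.87  -0.435  0.875  2.942]
[0.52 0.   0.4 ] 2.3 [-1.942 -0.336  1.456  1.692  0.356  1.461  0.704] [-1.148 -0.336  1.106  1.897  0.299  1.388  1.948] 0.0
    down [-1.249 -0.278  1.311  2.107  0.293  1.106  1.987] closed [-0.026  0.519  0.698  1.912 -0.457  0.859  2.956]
```

```bash
cat > th.py <<'E'
from bench import r
from h import *
c=np.array([.4468,-.2275,0]);az=np.radians(112.5);u=np.array([np.cos(az),np.sin(az),0]);v=np.array([-u[1],u[0],0])
def bar(th): return c+u*(.078-.176*np.cos(th)+.010*np.sin(th))+[0,0,.078+.176*np.sin(th)+.010*np.cos(th)]
def score(im,ci,th,e=.030):
    g=cv2.GaussianBlur(cv2.cvtColor(im,cv2.COLOR_RGB2GRAY),(3,3),0)
    def line(h):
        P=proj(ci,[h+s*v for s in np.linspace(-e,e,30)]).round().astype(int)
        k=[g[y,x] for x,y in P if 0<=x<560 and 0<=y<420];return (np.mean(k),np.std(k)) if len(k)>20 else (999,0)
    return line(bar(th))
if __name__=="__main__":
    ref={n:cv2.cvtColor(cv2.imread(f"pics/{n}0.png"),cv2.COLOR_BGR2RGB) for n in("scene","top")}
    now={n:r.grab_frame(n) for n in("scene","top")}
    for th in np.arange(1.2,1.82,.03):
        print(round(th,2),*[f"{n} {score(ref[n],r.camera_info(n),th)[0]:.0f}->{score(now[n],r.camera_info(n),th)[0]:.0f}±{score(now[n],r.camera_info(n),th)[1]:.0f}" for n in now])
E
python3 th.py
cat > s3.py <<'E'
from k2 import *
from bench import r
import sys,time
from multiprocessing import Pool
np.set_printoptions(precision=3,suppress=True)
q0=r.get_obs()['joints'];az0=np.radians(22.7)
goal=np.array([.42,-.155,.36])
def work(seed):
    rng=np.random.default_rng(seed);res=[];t=time.time()
    while time.time()-t<300:
        x,a=np.array([.4803,-.2165,.383]),az0;st=[];n=rng.integers(1,4)
        for i in range(n):
            w=np.array([rng.uniform(.45,.56),rng.uniform(-.43,.45),.40]);da=rng.uniform(-2.6,2.6)
            st.append((w-x,da));x=w;a+=da
        f=az0
        if abs(f-a)>3.3: continue
        st.append((goal-x,f-a));q=q0;bad=0
        for i,s in enumerate(st):
            q=go(q,[s],n=6)
            if (np.any(q<lo+.01)|np.any(q>hi-.01)): bad=1;break
        if bad: continue
        m=1e9;Q=[q]
        for s in([((0,0,-.125),0)],[((.03,-.07,0),0)],[((.055,-.13,-.16),0)]):
            q=go(q,s,n=6);Q.append(q)
        m=min(min(np.min(k-lo),np.min(hi-k)) for k in Q);res.append((m,Q,st))
    return res
if __name__=="__main__":
    import os;n=os.cpu_count()
    with Pool(n) as p: res=sum(p.map(work,range(n)),[])
    res.sort(key=lambda t:-t[0]);print(n,len(res))
    for t in res[:3]:
        print(round(t[0],3));[print("  q",k) for k in t[1]];[print("   ",*np.round(s[0],3),round(s[1],2)) for s in t[2]]
E
OMP_NUM_THREADS=1 python3 s3.py
```

```text
1.2 scene 79->77±14 top 137->85±7
1.23 scene 81->78±16 top 140->89±7
1.26 scene 86->79±18 top 130->93±6
1.29 scene 91->78±24 top 131->97±5
1.32 scene 94->90±30 top 131->101±5
1.35 scene 94->102±26 top 120->104±4
1.38 scene 95->88±24 top 111->106±4
1.41 scene 130->88±22 top 118->109±4
1.44 scene 119->98±32 top 158->111±3
1.47 scene 108->102±38 top 158->113±3
1.5 scene 97->101±44 top 160->115±3
1.53 scene 102->93±35 top 131->117±2
1.56 scene 102->43±3 top 179->118±2
1.59 scene 108->46±1 top 173->120±2
1.62 scene 104->53±6 top 160->121±2
1.65 scene 51->106±31 top 85->122±2
1.68 scene 54->124±36 top 76->123±2
1.71 scene 63->124±35 top 117->124±2
1.74 scene 82->127±36 top 117->125±2
1.77 scene 120->127±36 top 106->126±1
1.8 scene 130->131±35 top 98->126±1
4 146
0.449
  q [-0.409  0.113  0.796  1.767 -0.162  1.383 -0.78 ]
  q [-0.373  0.208  0.785  1.956 -0.247  1.138 -0.682]
  q [-0.219  0.347  0.785  1.819 -0.332  1.192 -0.516]
  q [ 0.1    0.729  0.657  1.646 -0.55   1.063 -0.244]
    -0.015 -0.195 0.017 -1.8
    -0.045 0.256 -0.04 1.8
0.221
  q [-0.556 -0.115  0.906  1.917 -0.075  1.252 -0.825]
  q [-0.533  0.016  0.973  2.113 -0.213  1.    -0.644]
  q [-0.352  0.226  0.994  1.977 -0.408  1.078 -0.364]
  q [ 0.079  0.668  0.781  1.813 -0.761  0.997  0.033]
    0.031 -0.192 0.017 -0.79
    -0.091 0.253 -0.04 0.79
0.187
  q [ 0.322 -0.149 -0.023  1.989  0.004  1.244 -0.879]
  q [ 0.322 -0.071 -0.025  2.19   0.007  0.966 -0.883]
  q [ 0.379  0.047  0.035  2.074 -0.001  0.964 -0.762]
  q [ 0.512  0.45   0.067  1.947 -0.059  0.689 -0.56 ]
    0.064 -0.213 0.017 0.69
    -0.061 0.553 0.0 -1.29
    -0.01 -0.002 0.0 -0.02
    -0.053 -0.276 -0.04 0.62
```

Request:
{"op": "play_rows", "data": {"targets": "-1 0 0 0 0;-1 0 0 0 0"}}

```text
clock: 14.45
tcp_pos: [0.4788, -0.2172, 0.3813]
orientation: [3.048, 0.607, 0.07]
contact_force: [-0.4, -0.9, -0.3]
grip_width: 0.0856
gripper_force: 0.0
```

Request:
{"op": "play_rows", "data": {"targets": "-1 -0.006 0.012 -0.003 0.12;-1 -0.012 0.024 -0.005 0.24;-1 -0.018 0.036 -0.007 0.36;-1 -0.024 0.048 -0.009 0.48;-1 -0.03 0.06 -0.011 0.6;-1 -0.036 0.072 -0.012 0.72;-1 -0.041 0.083 -0.013 0.83;-1 -0.046 0.093 -0.014 0.94"}}

```text
clock: 15.12
tcp_pos: [0.4468, -0.3042, 0.4053]
orientation: [3.004, -0.852, 0.125]
contact_force: [0.3, 0.1, -0.2]
grip_width: 0.0852
gripper_force: 0.0
```

```bash
cat > st.py <<'E'
from bench import r
from h import *
np.set_printoptions(precision=4,suppress=True)
o=r.get_obs();m=R.from_rotvec(o['orientation']).as_matrix();print(o['clock'],o['tcp_pos'],o['joints'],o['contact_force'],o['grip_width'],"az",np.degrees(np.arctan2(m[1,0],m[0,0])),"z",m[:,2])
E
python3 st.py
```

```text
15.1167 [ 0.4468 -0.3042  0.4053] [-1.2258 -0.3364  1.4548  1.7392  0.3613  1.3721 -1.9472] [ 0.3418  0.0573 -0.2167] 0.08522770109112614 az -31.664140363221016 z [ 0.0722 -0.0378 -0.9967]
```

```bash
cat > s4.py <<'E'
from k2 import *
from bench import r
np.set_printoptions(precision=3,suppress=True)
q0=r.get_obs()['joints']
for d,a in[((.02,-.1,0),-.8),((.02,-.1,-.08),0),((.02,-.1,-.08),-.5),((.07,-.1,-.12),0),((.05,-.15,-.15),.5),((.05,-.15,-.15),-.5),((.0,-.15,-.15),.0)]:
    print(d,a,go(q0,[(d,a)],n=20))
    # first-order rate
    J=jac(q0);e=np.r_[np.array(d),0,0,a];print("     rate",np.linalg.pinv(J)@e)
E
python3 s4.py
```

```text
(0.02, -0.1, 0) -0.8 [-1.519 -0.336  1.456  1.606  0.572  1.482 -2.822]
     rate [-0.309  0.182  0.553 -0.152 -0.115 -0.054 -0.527]
(0.02, -0.1, -0.08) 0 [-1.433 -0.336  1.456  1.774  0.531  1.267 -1.964]
     rate [-0.347 -0.113  0.436 -0.001  0.133 -0.124  0.046]
(0.02, -0.1, -0.08) -0.5 [-1.45  -0.336  1.456  1.782  0.562  1.291 -2.519]
     rate [-0.328  0.058  0.534  0.003 -0.002 -0.178 -0.329]
(0.07, -0.1, -0.12) 0 [-0.173  0.49   1.101  1.669 -0.501  1.198 -1.087]
     rate [-0.652 -0.121  0.704 -0.008  0.159 -0.202 -0.009]
(0.05, -0.15, -0.15) 0.5 [ 0.009  0.576  1.066  1.629 -0.607  1.224 -0.421]
     rate [-0.663 -0.348  0.671  0.019  0.351 -0.19   0.418]
(0.05, -0.15, -0.15) -0.5 [-0.09   0.561  1.084  1.657 -0.53   1.163 -1.516]
     rate [-0.624 -0.006  0.867  0.027  0.081 -0.298 -0.333]
(0.0, -0.15, -0.15) 0.0 [-0.005  0.435  1.009  1.752 -0.451  1.112 -0.984]
     rate [-0.343 -0.18   0.521  0.108  0.206 -0.244  0.083]
```

```bash
cat > s5.py <<'E'
from k2 import *
from bench import r
np.set_printoptions(precision=3,suppress=True)
q0=r.get_obs()['joints'];P=np.linalg.pinv(jac(q0))
print("per m / rad: x y z | yaw");
for j in(1,2):print("j",j+1,P[j,[0,1,2,5]])
A=P[1];B=P[2];x0,G0=fk(q0);m=G0.as_matrix()
for d,a in[((-.05,.1,.05),0),((-.05,.1,.05),-.8),((-.05,.2,.0),-.8),((0,.2,0),-.4),((0,.3,0),-.6),((-.03,.15,0.05),-.4),((0,.1,.1),-.5)]:
    q1=go(q0,[(d,a)],n=20);print(d,a,P@np.r_[np.array(d),0,0,a],q1)
E
python3 s5.py
```

```text
per m / rad: x y z | yaw
j 2 [ 0.07   0.934  0.267 -0.342]
j 3 [ 4.947 -2.971 -0.505 -0.196]
(-0.05, 0.1, 0.05) 0 [ 0.525  0.103 -0.57   0.111 -0.127  0.065 -0.032] [-0.795 -0.336  0.879  1.818  0.308  1.485 -2.077]
(-0.05, 0.1, 0.05) -0.8 [ 0.556  0.377 -0.413  0.117 -0.343 -0.022 -0.633] [-0.783 -0.264  0.881  1.785  0.279  1.499 -2.856]
(-0.05, 0.2, 0.0) -0.8 [ 0.772  0.457 -0.685  0.338 -0.419 -0.153 -0.742] [-0.673 -0.265  0.604  1.94   0.232  1.409 -2.956]
(0, 0.2, 0) -0.4 [ 0.455  0.324 -0.516  0.25  -0.302 -0.109 -0.482] [-0.969 -0.242  0.877  1.883  0.258  1.376 -2.671]
(0, 0.3, 0) -0.6 [ 0.683  0.486 -0.774  0.375 -0.453 -0.164 -0.723] [-0.925 -0.173  0.665  1.877  0.189  1.387 -2.956]
(-0.03, 0.15, 0.05) -0.4 [ 0.53   0.288 -0.541  0.141 -0.279  0.005 -0.394] [-0.881 -0.305  0.846  1.808  0.293  1.492 -2.593]
(0, 0.1, 0.1) -0.5 [ 0.248  0.291 -0.25  -0.068 -0.272  0.109 -0.431] [-0.992 -0.172  1.118  1.606  0.216  1.557 -2.496]
```

Request:
{"op": "play_rows", "data": {"targets": "-1 -0.011 -0.023 -0.007 0.04;-1 -0.022 -0.045 -0.013 0.08;-1 -0.033 -0.068 -0.019 0.12;-1 -0.044 -0.09 -0.025 0.15;-1 -0.055 -0.113 -0.031 0.19;-1 -0.066 -0.136 -0.037 0.23;-1 -0.077 -0.158 -0.044 0.26;-1 -0.088 -0.181 -0.05 0.3"}}

```text
clock: 15.78
tcp_pos: [0.4624, -0.1006, 0.449]
orientation: [2.856, -1.29, 0.127]
contact_force: [-0.7, -0.0, 0.3]
grip_width: 0.0854
gripper_force: 0.0
```

```bash
python3 st.py
```

```text
15.7833 [ 0.4624 -0.1006  0.449 ] [-0.9898 -0.1956  0.9097  1.7751  0.2007  1.4212 -2.5269] [-0.7023 -0.0408  0.2998] 0.08539549377828426 az -48.67818567950423 z [ 0.0716 -0.0386 -0.9967]
```

```bash
sed -e 's/az0=np.radians(22.7)/az0=np.radians(-48.7);F=np.radians(22.5);X0=r.get_obs()["tcp_pos"]/' -e 's/goal=.*/goal=np.array([.418,-.158,.36])/' -e 's/x,a=np.array(\[.4803,-.2165,.383\]),az0/x,a=X0,az0/' -e 's/f=az0/f=F/' -e 's/<300/<200/' -e 's/-.43,.45),.40/-.43,.45),.42/' -e 's/rng.integers(1,4)/rng.integers(0,3)/' s3.py > s6.py; OMP_NUM_THREADS=1 python3 s6.py
```

```text
4 214
0.199
  q [-0.363 -0.137  0.664  1.957  0.014  1.251 -0.882]
  q [-0.349 -0.033  0.712  2.154 -0.062  0.978 -0.78 ]
  q [-0.242  0.134  0.78   2.026 -0.204  1.006 -0.536]
  q [ 0.129  0.583  0.637  1.876 -0.566  0.85  -0.102]
    0.052 0.514 -0.029 1.13
    0.043 -0.338 0.0 2.51
    -0.14 -0.234 -0.06 -2.4
0.195
  q [-0.404 -0.141  0.7    1.957  0.022  1.251 -0.891]
  q [-0.391 -0.035  0.753  2.154 -0.059  0.977 -0.782]
  q [-0.278  0.139  0.82   2.026 -0.213  1.008 -0.527]
  q [ 0.111  0.591  0.663  1.876 -0.585  0.858 -0.086]
    0.052 -0.217 -0.029 1.18
    -0.034 0.056 0.0 1.89
    -0.063 0.104 -0.06 -1.82
0.193
  q [-0.421 -0.143  0.714  1.957  0.025  1.252 -0.894]
  q [-0.408 -0.035  0.769  2.154 -0.058  0.977 -0.783]
  q [-0.292  0.141  0.837  2.026 -0.216  1.008 -0.524]
  q [ 0.104  0.594  0.673  1.876 -0.593  0.861 -0.08 ]
    0.011 -0.263 -0.029 0.27
    -0.003 -0.007 0.0 1.42
    -0.053 0.213 -0.06 -0.44
```

Request:
{"op": "play_rows", "data": {"targets": "-1 0.026 0.021 0.005 -0.034;-1 0.051 0.041 0.01 -0.068;-1 0.077 0.062 0.015 -0.1;-1 0.103 0.083 0.02 -0.135;-1 0.128 0.103 0.025 -0.17;-1 0.154 0.124 0.03 -0.2;-1 0.18 0.145 0.035 -0.235;-1 0.205 0.165 0.04 -0.27"}}

```text
clock: 16.45
tcp_pos: [0.4754, -0.3102, 0.4282]
orientation: [2.986, -0.91, 0.124]
contact_force: [0.1, 0.8, 1.6]
grip_width: 0.0854
gripper_force: 0.0
```

Request:
{"op": "play_rows", "data": {"targets": "-1 0 0 0 -0.12;-1 0 0 0 -0.24;-1 0 0 0 -0.36;-1 0 0 0 -0.48;-1 0 0 0 -0.6;-1 0 0 0 -0.72;-1 0 0 0 -0.84;-1 0 0 0 -0.96"}}

```text
clock: 17.12
tcp_pos: [0.4737, -0.3109, 0.4289]
orientation: [3.036, 0.567, 0.098]
contact_force: [-0.5, -0.8, 0.6]
grip_width: 0.0855
gripper_force: 0.0
```

Request:
{"op": "play_rows", "data": {"targets": "-1 0 0 0 -0.12;-1 0 0 0 -0.24;-1 0 0 0 -0.36;-1 0 0 0 -0.46;-1 0 0 0 -0.46"}}

```text
clock: 17.53
tcp_pos: [0.4738, -0.3109, 0.429]
orientation: [2.817, 1.236, 0.078]
contact_force: [0.3, 1.0, 0.5]
grip_width: 0.0854
gripper_force: 0.0
```

```bash
python3 st.py
python3 - <<'E'
from bench import r
from h import *
o=r.get_obs();print(to_tool(o,np.array([.418,-.158,.36])-o['tcp_pos']))
E
```

```text
17.5333 [ 0.4738 -0.3109  0.429 ] [-0.3532  0.1542  0.9621  1.6352 -0.1387  1.3375 -0.1188] [0.3351 1.0448 0.5455] 0.08537071955059579 az 47.43978520918738 z [ 0.0723 -0.0389 -0.9966]
[ 0.07349148 -0.14967241  0.05882148]
```

Request:
{"op": "play_rows", "data": {"targets": "-1 0.01 -0.02 0.008 0.06;-1 0.02 -0.04 0.016 0.12;-1 0.03 -0.06 0.024 0.18;-1 0.04 -0.08 0.032 0.24;-1 0.05 -0.1 0.04 0.3;-1 0.06 -0.12 0.048 0.36;-1 0.0735 -0.15 0.059 0.435;-1 0.0735 -0.15 0.059 0.435"}}

```text
clock: 18.2
tcp_pos: [0.4159, -0.1526, 0.3573]
orientation: [3.034, 0.593, 0.093]
contact_force: [-0.8, -0.1, -1.2]
grip_width: 0.0856
gripper_force: 0.0
```

```bash
python3 st.py
python3 - <<'E'
from bench import r
from h import *
from th import bar,u
import k2
o=r.get_obs();h=bar(1.59);print(h)
for t in(h-.012*u+[0,0,-.026],):print(to_tool(o,t-o['tcp_pos']))
print(k2.go(o['joints'],[((0,0,-.13),0)]))
E
```

```text
18.2 [ 0.4159 -0.1526  0.3573] [-0.6019 -0.1612  0.7172  1.9847  0.1437  1.2099 -1.118 ] [-0.7729 -0.0654 -1.2269] 0.08556771365986857 az 22.218378613291794 z [ 0.0681 -0.0366 -0.997 ]
[ 0.41183123 -0.14307793  0.25377552]
[-0.00645695 -0.00606793  0.12920427]
[-0.5888053  -0.03823087  0.78153486  2.18542127  0.0629882   0.91031043
 -1.02795836]
```

Request:
{"op": "play_rows", "data": {"targets": "-1 -0.002 -0.002 0.03 0;-1 -0.004 -0.004 0.055 0;-1 -0.006 -0.006 0.08 0;-1 -0.006 -0.006 0.1 0;-1 -0.006 -0.006 0.115 0;-1 -0.006 -0.006 0.125 0;-1 -0.006 -0.006 0.125 0"}}

```text
clock: 18.78
tcp_pos: [0.4187, -0.1594, 0.2331]
orientation: [3.03, 0.593, 0.093]
contact_force: [-0.2, 0.5, -0.3]
grip_width: 0.0853
gripper_force: 0.0
```

Request:
{"op": "play_rows", "data": {"targets": "1 0 0 0 0;1 0 0 0 0;1 0 0 0 0;1 0 0 0 0;1 0 0 0 0;1 0 0 0 0;1 0 0 0 0;1 0 0 0 0", "squeeze": 20}}

```text
clock: 19.45
tcp_pos: [0.4206, -0.1589, 0.2355]
orientation: [3.028, 0.598, 0.101]
contact_force: [-1.0, 1.9, 2.5]
grip_width: 0.0105
gripper_force: 20.0
```

```bash
python3 st.py
```

```text
19.45 [ 0.4206 -0.1589  0.2355] [-0.5876  0.0219  0.827   2.1589  0.0057  0.8864 -0.9455] [-0.9924  1.8687  2.5399] 0.010502416660072931 az 22.45048538236373 z [ 0.0743 -0.0392 -0.9965]
```

```bash
cat > arc.py <<'E'
import sys
from bench import r
from h import *
from th import bar,u
from scipy.optimize import brentq
np.set_printoptions(precision=4,suppress=True)
o=r.get_obs();m=R.from_rotvec(o['orientation']);b=o['tcp_pos']-m.apply([0,0,1])*.019
c=np.array([.4468,-.2275,0])
X=(b-c)@u;th=brentq(lambda t:(bar(t)-c)@u-X,0.02 if X>-.0975 else -.3,1.7)
print("bar est",b,"theta",th,bar(th),"force",o['contact_force'],o['clock'],o['joints'])
for t in np.arange(th-.06,max(th-.06*8.5,-.03),-.06):print(round(t,3),to_tool(o,bar(t)-bar(th)))
E
python3 arc.py
```

```text
bar est [ 0.4192 -0.1582  0.2544] theta 1.4946666029558453 [ 0.4183 -0.1586  0.2543] force [-0.9924  1.8687  2.5399] 19.45 [-0.5876  0.0219  0.827   2.1589  0.0057  0.8864 -0.9455]
1.435 [-0.      0.0105  0.0012]
1.375 [-0.0001  0.0209  0.003 ]
1.315 [-0.0002  0.0312  0.0055]
1.255 [-0.0003  0.0413  0.0085]
1.195 [-0.0004  0.0513  0.0122]
1.135 [-0.0006  0.0609  0.0165]
1.075 [-0.0008  0.0703  0.0213]
1.015 [-0.0011  0.0794  0.0267]
```

Request:
{"op": "play_rows", "data": {"targets": "1 0 0.01 0.001 0;1 0 0.021 0.003 0;1 0 0.031 0.0055 0;1 0 0.041 0.0085 0;1 0 0.051 0.012 0;1 -0.0005 0.061 0.0165 0;1 -0.001 0.07 0.021 0;1 -0.001 0.079 0.0265 0"}}

```text
clock: 20.12
tcp_pos: [0.4519, -0.2338, 0.2139]
orientation: [3.028, 0.599, 0.101]
contact_force: [-0.7, 3.2, 2.0]
grip_width: 0.0098
gripper_force: 20.0
```

```bash
python3 arc.py
```

```text
bar est [ 0.4505 -0.233   0.2329] theta 1.013859998797207 [ 0.4493 -0.2335  0.2327] force [-0.6698  3.2375  2.0301] 20.1167 [-0.3858  0.2279  0.8576  2.0667 -0.2251  0.8515 -0.5865]
0.954 [-0.0003  0.0088  0.0059]
0.894 [-0.0006  0.0171  0.0124]
0.834 [-0.0009  0.0251  0.0193]
0.774 [-0.0013  0.0327  0.0267]
0.714 [-0.0017  0.0398  0.0345]
0.654 [-0.0021  0.0464  0.0427]
0.594 [-0.0025  0.0525  0.0514]
0.534 [-0.003   0.0581  0.0603]
```

Tracking is excellent, so I'll continue along the arc.

Request:
{"op": "play_rows", "data": {"targets": "1 0 0.009 0.006 0;1 -0.0005 0.017 0.0125 0;1 -0.001 0.025 0.0195 0;1 -0.001 0.0325 0.0265 0;1 -0.0015 0.04 0.0345 0;1 -0.002 0.0465 0.0425 0;1 -0.0025 0.0525 0.0515 0;1 -0.003 0.058 0.06 0"}}

```text
clock: 20.78
tcp_pos: [0.4756, -0.2908, 0.1573]
orientation: [3.028, 0.599, 0.101]
contact_force: [1.7, 3.5, 2.5]
grip_width: 0.0099
gripper_force: 20.2
```

```bash
python3 arc.py
```

```text
bar est [ 0.4742 -0.29    0.1762] theta 0.5355275986218853 [ 0.4729 -0.2906  0.1764] force [1.7116 3.5188 2.4756] 20.7833 [-0.1627  0.4118  0.7581  2.012  -0.4093  0.778  -0.3529]
0.476 [-0.0005  0.005   0.0093]
0.416 [-0.001   0.0095  0.0188]
0.356 [-0.0015  0.0134  0.0287]
0.296 [-0.002   0.0167  0.0387]
0.236 [-0.0025  0.0194  0.0489]
0.176 [-0.0031  0.0215  0.0593]
0.116 [-0.0036  0.0229  0.0697]
0.056 [-0.0042  0.0238  0.0803]
```

Request:
{"op": "play_rows", "data": {"targets": "1 -0.0005 0.005 0.0095 0;1 -0.001 0.0095 0.019 0;1 -0.0015 0.0135 0.0285 0;1 -0.002 0.0165 0.0385 0;1 -0.0025 0.0195 0.048 0;1 -0.003 0.021 0.056 0;1 -0.0035 0.022 0.063 0;1 -0.0035 0.0225 0.068 0"}}

```text
clock: 21.45
tcp_pos: [0.4857, -0.3158, 0.0904]
orientation: [3.028, 0.598, 0.101]
contact_force: [4.0, 2.4, 1.5]
grip_width: 0.0102
gripper_force: 20.5
```

```bash
python3 arc.py
```

```text
bar est [ 0.4843 -0.3151  0.1094] theta 0.12958622410644838 [ 0.4832 -0.3155  0.1107] force [3.978  2.4264 1.5055] 21.45 [-0.0288  0.5398  0.6518  2.0037 -0.529   0.6746 -0.2297]
0.07 [-0.0006  0.001   0.0105]
0.01 [-0.0011  0.0013  0.0211]
```

Request:
{"op": "play_rows", "data": {"targets": "1 0 0.0005 0.004 0;1 -0.0005 0.001 0.008 0;1 -0.0005 0.001 0.012 0;1 -0.001 0.001 0.0155 0;1 -0.001 0.001 0.0185 0;1 -0.001 0.001 0.0205 0;1 -0.001 0.001 0.022 0;1 -0.001 0.001 0.0225 0"}}

```text
clock: 22.12
tcp_pos: [0.4867, -0.3183, 0.0689]
orientation: [3.027, 0.597, 0.101]
contact_force: [4.4, 0.5, 1.3]
grip_width: 0.0102
gripper_force: 20.7
```

Request:
{"op": "play_rows", "data": {"targets": "1 0 0 0.0005 0;1 0 0 0.001 0;1 0 0 0.0015 0;1 0 0 0.002 0;1 0 0 0.002 0"}}

```text
clock: 22.53
tcp_pos: [0.4868, -0.3183, 0.0675]
orientation: [3.028, 0.597, 0.102]
contact_force: [4.6, 0.3, 7.0]
grip_width: 0.0102
gripper_force: 21.2
```

Request:
{"op": "play_rows", "data": {"targets": "1 0 0 0.0007 0;1 0 0 0.0014 0;1 0 0 0.0014 0"}}

```text
clock: 22.78
tcp_pos: [0.4869, -0.3184, 0.0671]
orientation: [3.028, 0.597, 0.103]
contact_force: [-0.3, 4.7, 18.7]
grip_width: 0.0101
gripper_force: 22.3
```

Request:
{"op": "play_rows", "data": {"targets": "1 0 0 -0.001 0;0.5 0 0 -0.001 0;0.5 0 0 -0.001 0;0.5 0 0 -0.001 0;0.5 0 0 -0.01 0;0.5 0 0 -0.03 0;0.5 0 0 -0.06 0;0.5 0 0 -0.09 0"}}

```text
clock: 23.45
tcp_pos: [0.4774, -0.3133, 0.1548]
orientation: [3.032, 0.597, 0.093]
contact_force: [1.3, 0.1, 0.4]
grip_width: 0.0212
gripper_force: 0.0
```

```bash
python3 st.py
python3 - <<'E'
from bench import r
from h import *
from th import bar,score
ci=r.camera_info("scene");im=r.grab_frame("scene");t=r.grab_frame("top");ct=r.camera_info("top")
for th in np.arange(-.03,.2,.02):print(round(th,2),score(im,ci,th),score(t,ct,th))
E
```

```text
23.45 [ 0.4774 -0.3133  0.1548] [-0.109   0.4416  0.7477  1.9781 -0.4278  0.7953 -0.3081] [1.3306 0.1444 0.3781] 0.021231845731596567 az 22.372473844876737 z [ 0.0686 -0.0375 -0.9969]
-0.03 (np.float64(56.4), np.float64(4.521061822182926)) (np.float64(114.46666666666667), np.float64(9.841183307351251))
-0.01 (np.float64(54.166666666666664), np.float64(5.391866302331895)) (np.float64(115.2), np.float64(9.758415171874308))
0.01 (np.float64(59.13333333333333), np.float64(7.378949036881126)) (np.float64(115.16666666666667), np.float64(9.882925792609303))
0.03 (np.float64(61.2), np.float64(7.95989949685296)) (np.float64(115.26666666666667), np.float64(10.009773002199179))
0.05 (np.float64(59.93333333333333), np.float64(6.908609765277592)) (np.float64(115.3), np.float64(9.825646713236402))
0.07 (np.float64(65.76666666666667), np.float64(9.96220635981586)) (np.float64(114.7), np.float64(9.682114094211725))
0.09 (np.float64(79.86666666666666), np.float64(19.499971509950694)) (np.float64(114.66666666666667), np.float64(9.473940867218644))
0.11 (np.float64(81.26666666666667), np.float64(21.35717417845556)) (np.float64(114.83333333333333), np.float64(9.299044156375547))
0.13 (np.float64(76.36666666666666), np.float64(19.683298052466267)) (np.float64(114.1), np.float64(8.719136042827484))
0.15 (np.float64(76.26666666666667), np.float64(18.399154569949374)) (np.float64(114.26666666666667), np.float64(8.66769224701067))
0.17 (np.float64(76.23333333333333), np.float64(17.742009155923938)) (np.float64(113.6), np.float64(7.84686774027276))
0.19 (np.float64(75.3), np.float64(19.918416938434977)) (np.float64(113.66666666666667), np.float64(7.837233071832317))
```

One last check: press lightly on the bar from above with shut fingers, to be sure the release did not lift the cover.

Request:
{"op": "play_rows", "data": {"targets": "1 0 0 0 0;1 0 0 0.02 0;1 0 0 0.035 0;1 0 0 0.045 0;1 0 0 0.053 0;1 0 0 0.056 0;1 0 0 0.058 0;1 0 0 0.058 0"}}

```text
clock: 24.22
tcp_pos: [0.4839, -0.3167, 0.097]
orientation: [3.029, 0.597, 0.099]
contact_force: [0.5, -0.6, 0.5]
grip_width: 0.0002
gripper_force: 0.0
```

Request:
{"op": "play_rows", "data": {"targets": "1 0 0 0.001 0;1 0 0 0.002 0;1 0 0 0.003 0;1 0 0 0.004 0;1 0 0 0.004 0"}}

```text
clock: 24.63
tcp_pos: [0.4847, -0.3168, 0.0937]
orientation: [3.028, 0.598, 0.101]
contact_force: [0.5, -0.3, 2.6]
grip_width: 0.0002
gripper_force: 1.6
```

Request:
{"op": "play_rows", "data": {"targets": "1 0 0 0.0007 0;1 0 0 0.0014 0;1 0 0 0.0014 0"}}

```text
clock: 24.88
tcp_pos: [0.4848, -0.317, 0.0933]
orientation: [3.029, 0.597, 0.102]
contact_force: [-3.4, 4.0, 15.4]
grip_width: -0.0
gripper_force: 7.9
```

Firm stop at z = 93.3 mm, which matches a closed cover (93.5 mm). I'll retreat and hand in.

Request:
{"op": "play_rows", "data": {"targets": "1 0 0 -0.02 0;1 0 0 -0.05 0;1 0 0 -0.09 0;1 0 0 -0.13 0;1 0 0 -0.17 0;1 0 0 -0.17 0"}}

```text
clock: 25.38
tcp_pos: [0.4743, -0.3129, 0.2686]
orientation: [3.023, 0.594, 0.115]
contact_force: [0.7, -1.4, -0.3]
grip_width: 0.0001
gripper_force: 0.0
```

```bash
python3 -c "
from bench import r
print(r.get_obs()['contact_force'],r.hand_in())"
```

```text
the job is handed in; nothing more can be done
[ 0.73702518 -1.44299763 -0.31895204] None
```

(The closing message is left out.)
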